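Tip the red die case out of the packed rack and bring it to the seam press

ROBOT

A 6-joint arm with a two-finger parallel gripper is mounted at the origin on the work surface. World frame = base frame: x ahead of the robot, y to its left, z up, the work surface at z = 0. Lengths are in m, angles in rad, forces in N, time in s.
With the tool pointing down it reaches from about 0.3 to 0.75 m from the base axis. Payload 8.5 kg.
Tool frame: the origin (TCP) lies at the very end of the fingers, on their centre line; the grasp point (between the pads) lies 19 mm behind it (env.tcp_to_grasp is the distance from the TCP to the grasp point, in m); z points along the fingers, y is the line along which they close (so a half turn about z gives the same grasp; the last joint's range is limited). The gripper opens to 85 mm and grips with 20 to 120 N. Pads are 22 mm wide; open, the fingers measure 114 mm over their backs; the gripper's body (76 mm by 85 mm) begins 54 mm behind the grasp point. The pads swing forward as they close: fully open they stand 13 mm farther back than shut.
Start: joints at [0.89, 0.381, 1.297, -0, 1.464, -0.215], TCP at [0.247, 0.491, 0.231] pointing down, gripper open.
Joint ranges: [-3.11, 3.11], [-0.89, 2.33], [0.22, 2.48], [-1.42, 4.56], [0.17, 2.85], [-2.88, 2.88]. Speed limits (rad/s): [2.39, 2.39, 3.14, 3.14, 3.14, 3.14].

INTERFACE

Orientations are given as a unit quaternion [w, x, y, z].
In Python, from cell import monitor, imaging, job, env gives the robot as it stands.
- The arm moves only by the tool step_arm, never from a script. Its arguments are lists of equal length, an entry for each row: "twist": the turn, a rotation vector about the tool's x, y, z in degrees, a list of three; "xyz": the shift along the tool's x, y, z in m, a list of three; "hand": the finger opening in m, from 0 to 0.0854. A call has 1 to 8 rows; each row shifts and turns the commanded pose from where the row before left it, along the tool's axes as they then stand; what a row does not reach is not made up. A row lasts 1/8 s, in which the tool goes at most 62.5 mm and 10.7 degrees, less where a joint would pass 70% of its speed; a pose out of reach is approached as far as the arm can. A call with a gripper value outside its range is refused whole. The fingers move at their own pace and stop on an object; "newtons" is the grip in N (left out, the last holds). Time passes only in rows, so rows that do not move let the fingers close. It gives the time, the measured TCP pose, the force, the opening and the grip force at its end, in the units of the state.
- monitor.get_state(): the state, without advancing time (a new reading comes with each control period).
- imaging.snapshot(name): name is "side" or "top"; returns a dict with "img" (400x640x3 uint8, red, green, blue), "mtx" (3x3 intrinsics, pixels), "R" (3x3) and "t" (3): a world point X has camera coordinates R X + t. Camera axes: x right, y down, z forward; pixel columns grow to the right and rows downward; lengths in m; the calibration is good to about 2 mm. A picture is of the moment at which its call begins. There is no depth.
- job.job_done(): hands the job in; it is judged then, once.
Trained networks look in a picture, given as the dict that the camera call returned (one of the last four; its "shot" number tells which), for a name from the list of things; names that differ only in an ending like _2 or _b are one class to them, and where a whole thing is asked for, a point or a joint stands for the part that bears it (a point fixed in the world has none). Each returns a list of dicts, best first, with "confidence" (0 to 1); they miss things now and then, are a little off and sometimes report something else, mostly with a low value. They report only what shows in the picture. A call takes as long as a camera call. They do not tell look-alikes from the thing itself.
- imaging.find_in(picture, thing): "position" ([column, row] in pixels, amid what is visible of it).
- imaging.outline_of(picture, thing): "pixels" (400x640 bool, what is visible of it) and "position" ([column, row] in pixels, amid what is visible of it).
- imaging.spot_point(picture, thing): "position" ([column, row] in pixels: a listed point, or the origin of a listed thing).
The state is a dict: "clock": time; "joint_positions": joint angles; "joint_vel": joint speeds; "joint_efforts": joint torques, N m; "tcp_pos": TCP position; "tool_rot": TCP orientation; "force": force on the tool from outside, world axes, zero at the start; "torque": the same for the moment, N m; "grip_width": opening from 0.0 (shut) to 1.0 (fully open); "gripper_force": force on a finger pad.
Only numpy, scipy, OpenCV 4.12 (cv2) and the standard library are available. Lean on these libraries where they do the work, as an engineer would, in place of code of your own. Each camera call takes 0.05 s, during which the arm holds its last target. There are 200 camera calls.

TASK

Tip the red die case out of the tightly packed rack by its top lip until it leans on the brass front bar, then lift it out, leaving the other four cases standing in their places. Stand it upright in the middle of the seam press's loading plate with its long side along the plate's long side, set down without dropping it, and let go.

Things in the scene. Friction and masses are not known exactly. Their poses are not given: they have to be found in the camera images.
- red_center (a point): centre (half-way up) of the red die case, a rigid painted box 70 mm (its x) by 44 mm (its y) by 160 mm tall (its z), 0.3 to 0.65 kg; axes as the rack's while it stands in the row. Pulled to -x by its top it pivots about its lower front edge, stopped by the sill; past 0.45 rad it tips over by itself and stays leaning on the brass bar at about 0.54 rad, its upper part in front of the row.
- red_lip (a point): middle of the back (+x) face of the pull lip on top of the red case, at the front: lip 8 mm thick (x), 30 mm wide (y, centred), 14 mm high. This point is 23 mm in front of the case's middle and 7 mm above its flat top. Behind the lip the top is free up to the keeper bar: closed fingers can go down there and pull to -x.
- rack: grey steel rack fixed on the bench with five die cases in a tight row (45.5 mm apart, 1.5 mm gaps; order varies). Origin at bench level, mid-row (y along the row), on the inner face of the front sill; -x points out of the row to the robot, z up. Floor 12 mm high, sill 10 mm above it. Front faces of standing cases at x = 2 mm, tops at z = 172, lips to 186. Side walls 72 mm high, back wall 82.
- rack_bar (a point): middle of the brass front bar, 12 mm in diameter, that runs along the whole row (y) in front of the cases; it lies at x = -40 mm, z = 78 mm from the rack's origin. A case tipped out leans on it.
- rack_keeper (a point): middle of the underside of the dark steel keeper bar, 14 mm wide (x) and 12 mm high, that runs along y, 10 mm above the rear of the tops (x = 60 to 74 mm, z = 182 to 194 mm from the rack's origin): no case can be lifted straight up until it is tipped out.
- plate_mid (a point): middle of the top of the press's loading plate, bare aluminium, 150 mm (its x) by 95 mm (its y), 30 mm above the bench, in front of the green cast iron hand press. x points away from the robot into the press, z up. The press's base (50 mm high) begins 95 mm beyond this point, its die and head 130 mm beyond it.
- blue_case: die case like the red one (70 x 44 x 160 mm, same pull lip), painted blue; its origin is the centre of its underside, z up. It must stay standing in the rack.
- green_case: die case like the red one (70 x 44 x 160 mm, same pull lip), painted green; its origin is the centre of its underside, z up. It must stay standing in the rack.
- yellow_case: die case like the red one (70 x 44 x 160 mm, same pull lip), painted yellow; its origin is the centre of its underside, z up. It must stay standing in the rack.
- white_case: die case like the red one (70 x 44 x 160 mm, same pull lip), painted white; its origin is the centre of its underside, z up. It must stay standing in the rack.
Not all that is in view belongs to the job. Of the things shaped like the part that bears red_center, the red one is meant. Of the things like the yellow_case, leave any that is purple; of the rest the larger one is meant.

How it is judged:
On the way:
1. the red case is tipped forward out of the row by at least 0.45 rad, its foot still in the rack (angle between red_center's own z axis and vertical above 0.45 rad and x of red_center in the frame of rack below 0.012 m and z of red_center in the frame of rack below 0.112 m), for 0.2 s.
At the end, for the whole second after the job is handed in: The red case stands upright (within 0.08 rad) and still on the loading plate, its centre within 25 mm of the plate's middle in plan, its long side within 0.22 rad of the plate's long side (either way round); the four other cases stand upright within 20 mm of where they were (horizontal distance between red_center and plate_mid below 0.025 m and z of red_center in the frame of plate_mid between 0.074 and 0.086 m and angle between red_center's own z axis and vertical below 0.08 rad and angle between the x axis of red_center and the x axis of plate_mid, either way round below 0.22 rad and linear speed of red_case below 0.02 m/s and distance of each of blue_case, green_case, yellow_case, white_case from where it was at the start of the episode below 0.02 m and angle between each of blue_case, green_case, yellow_case, white_case's own z axis and vertical below 0.1 rad); the robot touches nothing.
It fails at once if the red case is dropped (falls free of the fingers faster than 0.6 m/s) (linear speed of red_case above 0.6 m/s and contact force between the fingers and red_case below 0.05 N).
It fails at once if another case is pulled over or out of the rack (angle between any of blue_case, green_case, yellow_case, white_case's own z axis and vertical above 0.4 rad or distance of any of blue_case, green_case, yellow_case, white_case from where it was at the start of the episode above 0.06 m).
It also fails if it takes over 64 s, if anything falls off the work surface, if the arm or the gripper's body presses on something with over 40 N, if the wrist force passes 120 N, or if a joint passes its speed limit or range.

## Working session

There is one attempt and no reset: what is moved stays moved. The work goes in short steps, Python scripts to look and compute and a tool call to move; the robot and the scene stay as the last step left them, time stands still between calls to the robot, and variables do not carry over. Pictures are saved under pics/ and viewed, at most 10 in all, crops included, and the job is handed in when it is done.

Besides the shell and the picture viewer there is one more tool, called after "Request:" as name(argument=value, ...) on one line, values as JSON. step_arm: Moves the arm, as the interface text tells. Its arguments: {"type":"object","properties":{"twist":{"type":"array"},"xyz":{"type":"array"},"hand":{"type":"array"},"newtons":{"type":"number"}},"required":["twist","xyz","hand"]}

```bash
mkdir -p pics; ls
cat > h.py <<'E'
import numpy as np, cv2
from cell import monitor, imaging, job, env
def ray(p,uv):
    d=np.linalg.inv(p["mtx"])@np.array([uv[0],uv[1],1.0]); R=np.array(p["R"]); return -R.T@np.array(p["t"]), R.T@d
def onz(p,uv,z):
    o,d=ray(p,uv); return o+d*(z-o[2])/d[2]
def tri(a,ua,b,ub):
    o1,d1=ray(a,ua);o2,d2=ray(b,ub); s=np.linalg.lstsq(np.c_[d1,-d2],o2-o1,rcond=None)[0]
    x,y=o1+s[0]*d1,o2+s[1]*d2; return (x+y)/2, np.linalg.norm(x-y)
def proj(p,X):
    c=np.array(p["R"])@X+np.array(p["t"]); q=np.array(p["mtx"])@c; return q[:2]/q[2]
def save(p,n): cv2.imwrite(n,cv2.cvtColor(p["img"],cv2.COLOR_RGB2BGR))
E
python3 - <<'E'
from h import *
np.set_printoptions(precision=4,suppress=True)
P={n:imaging.snapshot(n) for n in("side","top")}
for n,p in P.items():
    save(p,f"pics/{n}0.png"); o,d=ray(p,(320,200)); print(n,o,d)
for t in "red_center red_lip rack rack_bar rack_keeper plate_mid blue_case green_case yellow_case white_case".split():
    r={n:imaging.spot_point(P[n],t) for n in P}
    for n in r: print(t,n,[(np.round(x["position"],1).tolist(),round(x["confidence"],2)) for x in r[n][:4]])
    if r["side"] and r["top"]: print("   ",*tri(P["side"],r["side"][0]["position"],P["top"],r["top"][0]["position"]))
s=monitor.get_state(); print(s["tcp_pos"],s["tool_rot"])
E
```

```text
pics
side [0.0337 0.0648 1.0498] [ 0.5371 -0.0176 -0.8434]
top [0.5409 0.0566 1.0342] [ 0.0633 -0.0198 -0.9978]
red_center side [([320.9, 309.2], 0.97), ([273.5, 183.1], 0.88), ([318.5, 192.1], 0.66), ([361.1, 222.5], 0.46)]
red_center top [([268.5, 150.7], 0.74), ([311.0, 289.4], 0.71), ([316.8, 177.7], 0.63)]
    [ 0.838   0.1595 -0.9178] 0.25809695556375595
red_lip side [([309.8, 297.7], 0.94), ([320.4, 182.8], 0.88), ([260.8, 149.0], 0.8), ([373.2, 203.2], 0.51)]
red_lip top [([321.0, 186.2], 0.85), ([300.9, 299.7], 0.84), ([263.9, 133.5], 0.69)]
    [ 0.6982  0.0549 -0.6145] 0.07228991017082004
rack side [([361.5, 223.7], 0.64)]
rack top [([354.7, 189.5], 0.79)]
    [ 0.6341 -0.0547 -0.0111] 0.0026549507638766743
rack_bar side [([367.1, 217.8], 0.91)]
rack_bar top [([358.9, 204.8], 0.63)]
    [ 0.5882 -0.0547  0.0944] 0.0014036336970539697
rack_keeper side [([358.7, 159.1], 0.85)]
rack_keeper top [([356.1, 155.9], 0.75), ([352.5, 176.8], 0.69)]
    [ 0.6913 -0.0423  0.1728] 0.0035697831663458494
plate_mid side [([193.2, 288.6], 0.79), ([367.3, 221.0], 0.47)]
plate_mid top [([203.9, 253.3], 0.83), ([359.2, 205.2], 0.35)]
    [0.4746 0.3289 0.0333] 0.004131825904346416
blue_case side [([392.0, 201.0], 0.65), ([319.4, 191.5], 0.27)]
blue_case top [([387.4, 170.6], 0.87)]
    [ 0.6805 -0.1358  0.01  ] 0.007502355001588221
green_case side [([361.2, 204.2], 0.56)]
green_case top [([355.8, 177.8], 0.85)]
    [ 0.6592 -0.0534  0.0379] 0.0011348247832429512
yellow_case side [([339.2, 165.5], 0.95), ([423.7, 167.3], 0.88), ([375.8, 202.8], 0.75)]
yellow_case top [([336.8, 125.3], 0.93), ([372.0, 175.1], 0.8), ([415.9, 127.9], 0.58)]
    [ 0.8023 -0.0116  0.0025] 0.0027427293092517134
white_case side [([340.8, 211.1], 0.8)]
white_case top [([336.4, 177.5], 0.64)]
    [ 0.6646 -0.0063  0.0033] 0.001830830615988119
[0.247  0.4914 0.2313] [-0.      0.2308  0.973  -0.    ]
```

Run:
```python
import cv2
a=cv2.imread("pics/side0.png");b=cv2.imread("pics/top0.png")
cv2.imwrite("pics/crop1.png",cv2.resize(a[120:340,160:450],None,fx=2.7,fy=2.7,interpolation=cv2.INTER_CUBIC))
```

```text
(no output)
```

View pics/top0.png

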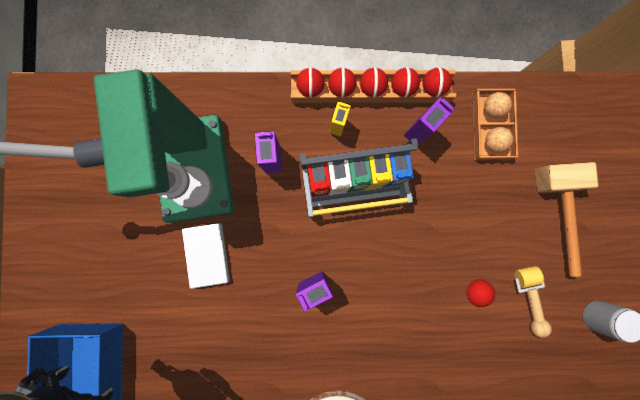

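View pics/crop1.png

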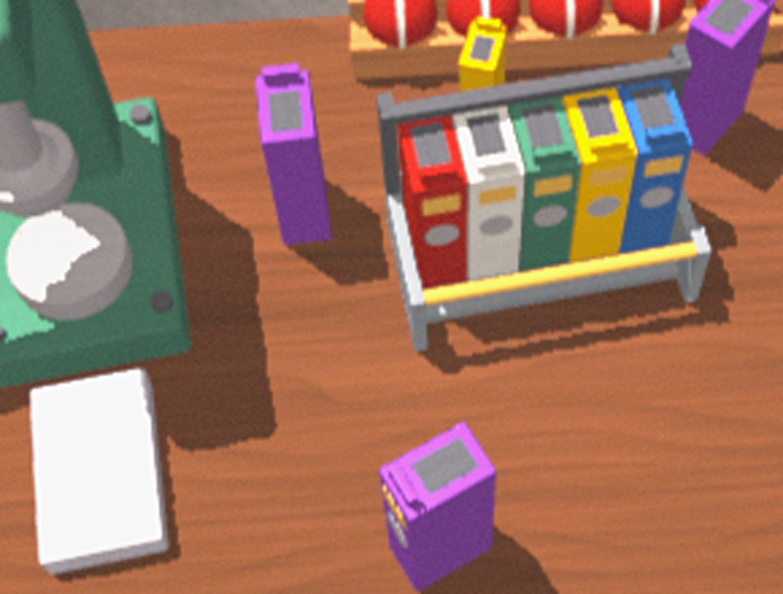

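The red case is at the left end of the row: top (318,178), side (319,192). The purple cases at top (267,150), (314,290) and (435,118) are decoys. The small yellow one at (340,118) is also a decoy; the yellow case meant is the larger one in the row. The plate is the white slab at top (206,256). Next I fit the rack and plate poses.

Run:
```python
from h import *
from scipy.optimize import least_squares
np.set_printoptions(precision=4,suppress=True)
P={n:imaging.snapshot(n) for n in("side","top")}
obs=[((0,0,0),(361.5,223.7),(354.7,189.5)),((-.04,0,.078),(367.1,217.8),(358.9,204.8)),((.067,0,.182),(358.7,159.1),(356.1,155.9)),
((.037,.091,.092),(318.5,192.1),(316.8,177.7)),((.014,.091,.179),(320.4,182.8),(321,186.2)),
((.037,.0455,.012),(340.8,211.1),(336.4,177.5)),((.037,0,.012),(361.2,204.2),(355.8,177.8)),((.037,-.0455,.012),(375.8,202.8),(372,175.1)),((.037,-.091,.012),(392,201),(387.4,170.6))]
def W(v,q):
    c,s=np.cos(v[2]),np.sin(v[2]); return np.array([v[0]+c*q[0]-s*q[1],v[1]+s*q[0]+c*q[1],q[2]])
def f(v): return np.concatenate([np.r_[proj(P["side"],W(v,q))-a,proj(P["top"],W(v,q))-b] for q,a,b in obs])
r=least_squares(f,[.63,-.05,0.1],loss="soft_l1"); print(r.x, r.fun.shape); print(f(r.x).reshape(-1,4))
v=r.x
# overlay
for n in P:
    im=cv2.cvtColor(P[n]["img"],cv2.COLOR_RGB2BGR).copy()
    im=cv2.resize(im,None,fx=4,fy=4,interpolation=cv2.INTER_CUBIC)
    def ln(a,b,c=(255,0,255)):
        a,b=[tuple(np.int32((proj(P[n],W(v,x))+.5)*4)) for x in(a,b)]; cv2.line(im,tuple(map(int,a)),tuple(map(int,b)),c,1)
    for k in range(-2,3):
        y=k*.0455
        for z in(.172,):
            c=[(.002,y-.022,z),(.072,y-.022,z),(.072,y+.022,z),(.002,y+.022,z)]
            for i in range(4): ln(c[i],c[(i+1)%4])
        ln((.002,y-.022,.172),(.002,y-.022,.012)); ln((.002,y+.022,.172),(.002,y+.022,.012))
        ln((.002,y-.015,.186),(.002,y+.015,.186),(255,255,0));ln((.010,y-.015,.186),(.010,y+.015,.186),(255,255,0))
    ln((-.04,-.12,.078),(-.04,.12,.078),(0,255,0))
    x0,y0=(290,130) 
    cv2.imwrite(f"pics/ov_{n}.png",im[4*y0:4*(y0+100),4*x0:4*(x0+140)])
a=cv2.imread("pics/ov_side.png");b=cv2.imread("pics/ov_top.png");cv2.imwrite("pics/ov.png",cv2.resize(np.vstack([a,b]),(420,600)))
# plate
for n in P:
    o=imaging.outline_of(P[n],"plate_mid")
    im=P[n]["img"].astype(int); m=((im.min(2)>170)&(im.max(2)-im.min(2)<40)).astype(np.uint8)
    N,L,S,C=cv2.connectedComponentsWithStats(m)
    for i in range(1,N):
        if S[i,4]>800:
            rc=cv2.minAreaRect(np.argwhere(L==i)[:,::-1].astype(np.float32)); bx=cv2.boxPoints(rc)
            w=np.array([onz(P[n],u,.03) for u in bx]); e=[w[1]-w[0],w[2]-w[1]]
            print(n,rc[0],w.mean(0),[(np.linalg.norm(x),np.degrees(np.arctan2(x[1],x[0]))) for x in e])
print(monitor.get_state()["clock"])
```

```text
[ 0.6294 -0.0526  0.1357] (36,)
[[ 0.1217 -0.6456 -0.8307  1.3904]
 [ 0.6217  3.0509  0.8394 -0.3279]
 [-0.2547 -4.1922  1.8534 -2.8432]
 [ 2.2371  4.0949  0.9793  0.0213]
 [ 1.7732 -0.1373 -1.1144 -2.7904]
 [-0.977  -0.1702 -1.6016  1.393 ]
 [-3.0071  3.3863 -3.6058 -1.4324]
 [ 0.6319  1.4667 -2.4543 -1.2514]
 [ 2.5412 -0.0293 -0.5467  0.736 ]]
side (193.8415985107422, 292.4158630371094) [0.4704 0.3302 0.03  ] [(np.float64(0.10252173445075513), np.float64(-87.74631384085605)), (np.float64(0.15898172190213591), np.float64(-171.9451696907584))]
side (18.5, 328.0) [0.4156 0.6904 0.03  ] [(np.float64(0.11284751182832932), np.float64(15.584997337082116)), (np.float64(0.08006948423066766), np.float64(-94.03041840192287))]
side (26.0, 375.0) [0.3174 0.6503 0.03  ] [(np.float64(0.09786079374695797), np.float64(15.584997337082099)), (np.float64(0.10659727000364178), np.float64(-93.94651544267052))]
top (316.61309814453125, 68.00141906738281) [0.9446 0.0366 0.03  ] [(np.float64(0.12204996851795821), np.float64(-3.3802161859787967)), (np.float64(1.0949611256771048), np.float64(-94.73389953147205))]
top (204.09976196289062, 255.3483123779297) [0.4696 0.3271 0.03  ] [(np.float64(0.09432159267656703), np.float64(-82.7473822311964)), (np.float64(0.14981653061422565), np.float64(-172.05832619069633))]
1.3
```

View pics/ov_side.png

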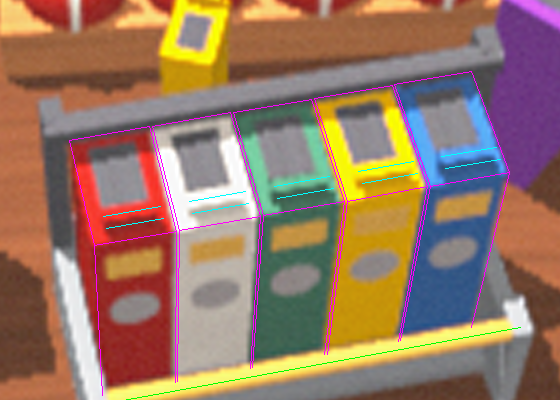

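View pics/ov_top.png

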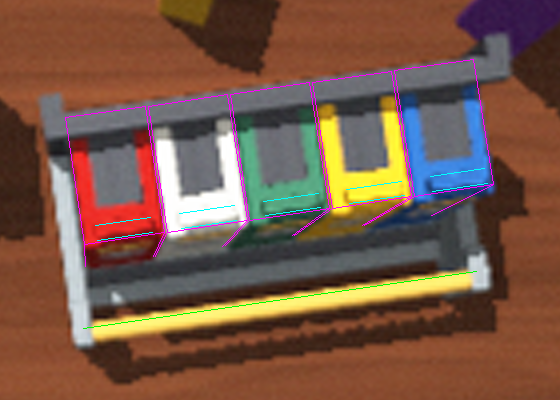

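The rack fit is good: the overlay edges follow the case tops in both views, with the red case at the left end. Rack yaw is 7.8° and plate yaw 7.9°. Next I write a planner that turns waypoints into rows.

```bash
cat >> h.py <<'E'
from scipy.spatial.transform import Rotation as Rn, Slerp
RX,RY,YAW=.6294,-.0526,.1357
PL=(.470,.328); PYAW=.1385
def W(q):
    c,s=np.cos(YAW),np.sin(YAW); return np.array([RX+c*q[0]-s*q[1],RY+s*q[0]+c*q[1],q[2]])
def toolR(th=0,yaw=YAW):  # tool down, tool y along rack y, tilted by th with the case (top to -x)
    return Rn.from_euler("z",yaw)*Rn.from_euler("y",-th)*Rn.from_matrix(np.diag([-1.,1,-1]))
def rackcase(w,u,th,y=.091): # case coords (w from front face, u up) -> world, pivot at (0,.012)
    c,s=np.cos(th),np.sin(th); return W((w*c-u*s,y,.012+w*s+u*c))
def cur():
    s=monitor.get_state(); q=s["tool_rot"]; return np.array(s["tcp_pos"]),Rn.from_quat([*q[1:],q[0]])
def plan(wps,start=None,dmax=.05,amax=8):
    p,R=start or cur()
    for P1,R1 in wps:
        rv=(R.inv()*R1).as_rotvec(degrees=True); n=int(max(1,np.ceil(np.linalg.norm(P1-p)/dmax),np.ceil(np.linalg.norm(rv)/amax)))
        p0,R0=p,R
        for i in range(1,n+1):
            pt=p0+(P1-p0)*i/n; Rt=R0*Rn.from_rotvec(rv*i/n,degrees=True)
            t=np.round((R.inv()*Rt).as_rotvec(degrees=True),1); x=np.round(R.inv().apply(pt-p),4)
            print(t.tolist(),x.tolist()); p=p+R.apply(x); R=R*Rn.from_rotvec(t,degrees=True)
        print("--",np.round(p,4))
E
python3 - <<'E'
from h import *
R=toolR()
p,_=cur()
plan([(p+[.02,-.02,.05],cur()[1]),(W((.033,.091,.24)),R),(W((.033,.091,.176)),R)])
E
```

```text
[0.0, 0.0, 0.0] [-0.0134, -0.0044, -0.025]
[0.0, 0.0, 0.0] [-0.0135, -0.0045, -0.025]
-- [0.267  0.4714 0.2814]
[0.0, 0.0, -2.9] [-0.0446, -0.0176, 0.0034]
[0.0, 0.0, -2.8] [-0.0436, -0.0199, 0.0035]
[0.0, 0.0, -2.9] [-0.0426, -0.022, 0.0034]
[0.0, 0.0, -2.9] [-0.0414, -0.0241, 0.0035]
[0.0, 0.0, -2.9] [-0.0402, -0.0262, 0.0034]
[0.0, 0.0, -2.8] [-0.0387, -0.0281, 0.0035]
[0.0, 0.0, -2.9] [-0.0374, -0.0301, 0.0034]
[0.0, 0.0, -2.9] [-0.0358, -0.0319, 0.0035]
[0.0, 0.0, -2.8] [-0.0341, -0.0336, 0.0034]
[0.0, 0.0, -2.9] [-0.0325, -0.0353, 0.0035]
[0.0, 0.0, -2.9] [-0.0306, -0.0369, 0.0034]
[0.0, 0.0, -2.9] [-0.0287, -0.0383, 0.0035]
-- [0.6498 0.0421 0.24  ]
[0.0, 0.0, 0.0] [0.0, -0.0, 0.032]
[0.0, 0.0, 0.0] [0.0, -0.0, 0.032]
-- [0.6498 0.0421 0.176 ]
```

Request:
step_arm(twist=[[0, 0, 0], [0, 0, 0], [0, 0, -2.9], [0, 0, -2.8], [0, 0, -2.9], [0, 0, -2.9], [0, 0, -2.9], [0, 0, -2.8]], xyz=[[-0.0134, -0.0044, -0.025], [-0.0135, -0.0045, -0.025], [-0.0446, -0.0176, 0.0034], [-0.0436, -0.0199, 0.0035], [-0.0426, -0.022, 0.0034], [-0.0414, -0.0241, 0.0035], [-0.0402, -0.0262, 0.0034], [-0.0387, -0.0281, 0.0035]], hand=[0, 0, 0, 0, 0, 0, 0, 0], newtons=30)

```text
clock: 2.3
tcp_pos: [0.4593, 0.2554, 0.2606]
tool_rot: [0.0, 0.082, 0.997, 0.0]
force: [-0.1, 0.6, 0.0]
grip_width: 0.002
gripper_force: 0.0
```

Request:
step_arm(twist=[[0, 0, -2.9], [0, 0, -2.9], [0, 0, -2.8], [0, 0, -2.9], [0, 0, -2.9], [0, 0, -2.9], [0, 0, 0]], xyz=[[-0.0374, -0.0301, 0.0034], [-0.0358, -0.0319, 0.0035], [-0.0341, -0.0336, 0.0034], [-0.0325, -0.0353, 0.0035], [-0.0306, -0.0369, 0.0034], [-0.0287, -0.0383, 0.0035], [0, 0, 0]], hand=[0, 0, 0, 0, 0, 0, 0])

```text
clock: 3.18
tcp_pos: [0.6511, 0.0393, 0.2383]
tool_rot: [-0.001, -0.067, 0.998, -0.0]
force: [-0.4, 0.7, -0.3]
grip_width: -0.004
gripper_force: 0.0
```

Run:
```python
from h import *
o=[]
for n in("side","top"):
    p=imaging.snapshot(n); im=cv2.cvtColor(p["img"],cv2.COLOR_RGB2BGR)
    u=proj(p,cur()[0]); print(n,u)
    o.append(cv2.resize(im[120:240,280:420],None,fx=2.8,fy=2.8,interpolation=cv2.INTER_CUBIC))
cv2.imwrite("pics/hov.png",np.hstack(o))
plan([(W((.033,.091,.2)),toolR()),(W((.033,.091,.176)),toolR())],dmax=.03)
```

```text
side [320.37836899 158.06231234]
top [319.08649701 170.97686718]
[0.0, -0.0, -0.0] [-0.0001, 0.0, 0.0198]
[0.0, -0.0, -0.0] [-0.0, 0.0, 0.0198]
-- [0.6498 0.042  0.2   ]
[0.0, -0.0, -0.0] [-0.0, -0.0, 0.024]
-- [0.6497 0.042  0.176 ]
```

View pics/hov.png

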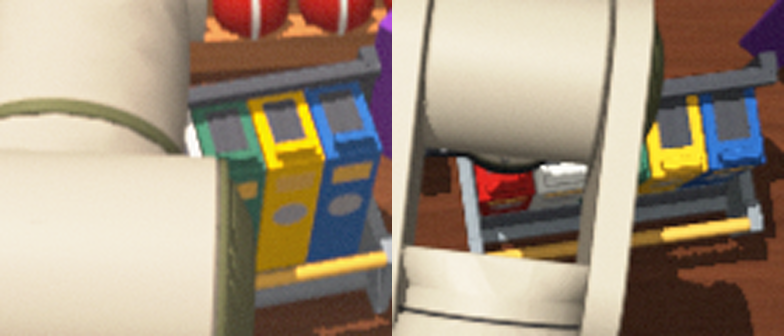

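The arm hides the red case in both views; only its front shows at about (505,185) in the right half. I go down carefully and watch the force.

Request:
step_arm(twist=[[0, 0, 0], [0, 0, 0], [0, 0, 0], [0, 0, 0], [0, 0, 0]], xyz=[[0, 0, 0.02], [0, 0, 0.02], [0, 0, 0.016], [0, 0, 0.008], [0, 0, 0]], hand=[0, 0, 0, 0, 0])

```text
clock: 3.9
tcp_pos: [0.6496, 0.0423, 0.1758]
tool_rot: [-0.0, -0.068, 0.998, 0.0]
force: [-0.2, -0.1, 0.5]
grip_width: -0.006
gripper_force: 0.0
```

Request:
step_arm(twist=[[0, 0, 0], [0, 0, 0], [0, 0, 0]], xyz=[[0.005, 0, 0], [0.004, 0, 0], [0.002, 0, 0]], hand=[0, 0, 0])

```text
clock: 4.28
tcp_pos: [0.6388, 0.0405, 0.1765]
tool_rot: [0.001, -0.068, 0.998, -0.0]
force: [0.9, -0.3, 0.2]
grip_width: 0.005
gripper_force: 0.5
```

Run:
```python
from h import *
print(monitor.get_state()["force"])
plan([(rackcase(.023,.164,t),toolR(t)) for t in (.08,.16,.24,.32,.40,.48,.53)])
```

```text
[ 0.88255332 -0.3248448   0.20614714]
[-0.0, -4.5, 0.0] [0.0121, 0.0001, -0.0008]
-- [0.6268 0.0389 0.1773]
[-0.0, -4.6, 0.0] [0.0132, -0.0, -0.0013]
-- [0.6137 0.0371 0.1775]
[-0.0, -4.6, 0.0] [0.0132, -0.0, -0.0014]
-- [0.6006 0.0353 0.1768]
[-0.0, -4.6, 0.0] [0.0132, -0.0, -0.0013]
-- [0.5876 0.0336 0.1749]
[-0.0, -4.6, 0.0] [0.0131, -0.0, -0.0013]
-- [0.5748 0.0318 0.172 ]
[0.0, -4.5, 0.0] [0.0132, -0.0, -0.0013]
-- [0.5623 0.0301 0.1681]
[0.0, -2.9, 0.0] [0.0082, -0.0, -0.001]
-- [0.5546 0.029  0.1652]
```

Request:
step_arm(twist=[[0, -2.3, 0], [0, -2.3, 0], [0, -2.3, 0], [0, -2.3, 0], [0, -2.3, 0], [0, -2.3, 0]], xyz=[[0.006, 0, -0.0005], [0.006, 0, -0.0006], [0.0066, 0, -0.0006], [0.0066, 0, -0.0006], [0.0066, 0, -0.0006], [0.0066, 0, -0.0006]], hand=[0, 0, 0, 0, 0, 0])

```text
clock: 5.03
tcp_pos: [0.6007, 0.0352, 0.1759]
tool_rot: [0.121, -0.068, 0.99, 0.008]
force: [0.6, -0.7, 0.1]
grip_width: 0.006
gripper_force: 0.3
```

Request:
step_arm(twist=[[0, -2.3, 0], [0, -2.3, 0], [0, -2.3, 0], [0, -2.3, 0], [0, -2.3, 0], [0, -2.3, 0], [0, -2.9, 0], [0, 0, 0]], xyz=[[0.0066, 0, -0.0006], [0.0066, 0, -0.0006], [0.0066, 0, -0.0006], [0.0066, 0, -0.0006], [0.0066, 0, -0.0006], [0.0066, 0, -0.0006], [0.0082, 0, -0.001], [0, 0, 0]], hand=[0, 0, 0, 0, 0, 0, 0, 0])

```text
clock: 6.02
tcp_pos: [0.5542, 0.029, 0.1626]
tool_rot: [0.262, -0.065, 0.963, 0.018]
force: [0.4, 0.1, -0.5]
grip_width: -0.0
gripper_force: 0.0
```

Run:
```python
from h import *
R=toolR(.54)
a=rackcase(.035,.106,.54); up=-R.apply([0,0,1])
p,Rc=cur(); print(p,monitor.get_state()["force"])
plan([(p+up*.03,R),(a+up*.12,R)],dmax=.03)
```

```text
[0.55421968 0.029002   0.16258897] [ 0.40524401  0.11615393 -0.47064614]
[0.0, -0.5, -0.0] [0.0003, 0.0, -0.03]
-- [0.5389 0.0269 0.1883]
[0.0, -0.0, -0.0] [-0.006, 0.0, -0.0171]
[0.0, -0.0, -0.0] [-0.006, 0.0, -0.0171]
-- [0.5317 0.0259 0.2238]
```

Request:
step_arm(twist=[[0, -0.5, 0], [0, 0, 0], [0, 0, 0], [0, 0, 0], [0, 0, 0], [0, 0, 0]], xyz=[[0, 0, -0.03], [-0.006, 0, -0.0171], [-0.006, 0, -0.0171], [0, -0.04, -0.03], [0, -0.05, -0.03], [0, -0.05, 0]], hand=[0.066, 0.066, 0.066, 0.066, 0.066, 0.066])

```text
clock: 6.78
tcp_pos: [0.5213, -0.1189, 0.2786]
tool_rot: [0.268, -0.066, 0.961, 0.017]
force: [1.0, -0.0, -0.3]
grip_width: 0.77
gripper_force: 0.0
```

Run:
```python
from h import *
np.set_printoptions(precision=4,suppress=True)
o=[];P=[]
for n in("side","top"):
    p=imaging.snapshot(n); P.append(p); im=cv2.resize(p["img"][...,::-1].copy(),None,fx=3,fy=3,interpolation=cv2.INTER_CUBIC)
    for th,c in((.54,(255,0,255)),):
        for q in [[(.0,.16),(.07,.16)],[(0,.16),(0,0)]]:
            for y in(.069,.113):
                l=[tuple(int(v) for v in (proj(p,rackcase(*x,th,y))+.5)*3) for x in q]; cv2.line(im,*l,c,1)
    o.append(im[360:700,840:1230])
cv2.imwrite("pics/tip.png",np.hstack(o))
for t in("red_center","red_lip"):
    r=[imaging.spot_point(p,t) for p in P]; print(t,[[np.round(x["position"]).tolist() for x in q[:4]] for q in r])
    X=rackcase(*((.035,.08) if t=="red_center" else (.012,.167)),.54); print(X,[proj(p,X) for p in P])
print(cur()[0])
```

```text
red_center [[[323.0, 210.0], [275.0, 180.0]], [[272.0, 155.0], [308.0, 287.0], [323.0, 193.0]]]
[0.6061 0.0361 0.0986] [array([324.9898, 212.4922]), array([320.8053, 197.527 ])]
red_lip [[[266.0, 151.0], [331.0, 223.0]], [[304.0, 298.0], [326.0, 224.0], [263.0, 132.0]]]
[0.5422 0.0273 0.1614] [array([331.0672, 223.1289]), array([325.7276, 224.5958])]
[ 0.5211 -0.1161  0.2755]
```

View pics/tip.png

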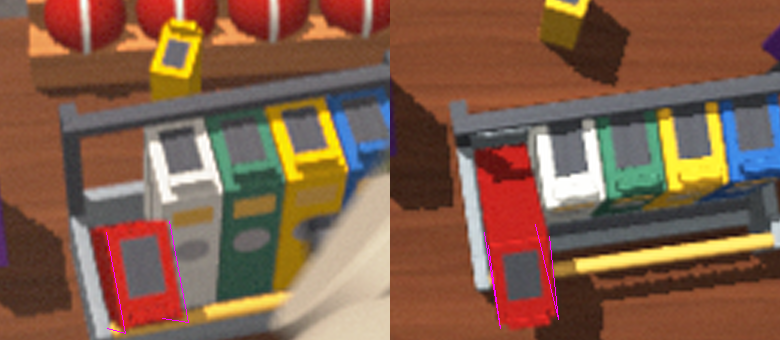

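The red case leans on the bar, and the lip matches the prediction within about 1 px: side (331,223), top (326,224). The other four stand. Next is the grasp.

Run:
```python
from h import *
R=toolR(.54); a=rackcase(.035,.106,.54,.092); up=-R.apply([0,0,1])
plan([(a+up*.12,R),(a,R)],dmax=.04)
```

```text
[0.0, 0.0, 0.0] [0.0002, 0.035, 0.0149]
[0.0, 0.0, 0.0] [0.0003, 0.0351, 0.015]
[0.0, 0.0, 0.0] [0.0002, 0.035, 0.0149]
[0.1, 0.0, 0.1] [0.0002, 0.0351, 0.015]
-- [0.5316 0.0269 0.2238]
[-0.0, 0.0, -0.0] [0.0, 0.0, 0.04]
[-0.0, 0.0, -0.0] [0.0, 0.0, 0.04]
[-0.0, 0.0, -0.0] [0.0001, 0.0001, 0.04]
-- [0.5927 0.0353 0.1209]
```

Request:
step_arm(twist=[[0, 0, 0], [0, 0, 0], [0, 0, 0], [0, 0, 0], [0, 0, 0]], xyz=[[0, 0.035, 0.0149], [0, 0.0351, 0.015], [0, 0.035, 0.0149], [0.001, 0.0351, 0.015], [0, 0, 0]], hand=[0.066, 0.066, 0.066, 0.066, 0.066])

```text
clock: 7.7
tcp_pos: [0.5307, 0.0295, 0.2229]
tool_rot: [0.266, -0.068, 0.961, 0.019]
force: [-0.0, -0.6, 0.5]
grip_width: 0.774
gripper_force: 0.0
```

Request:
step_arm(twist=[[0, 0, 0], [0, 0, 0], [0, 0, 0], [0, 0, 0], [0, 0, 0]], xyz=[[0, 0, 0.03], [0, 0, 0.03], [0, 0, 0.03], [0, 0, 0.03], [0, 0, 0]], hand=[0.066, 0.066, 0.066, 0.066, 0.066])

```text
clock: 8.32
tcp_pos: [0.5928, 0.0348, 0.1196]
tool_rot: [0.265, -0.066, 0.962, 0.019]
force: [-0.3, -0.5, 0.7]
grip_width: 0.77
gripper_force: 0.0
```

Target reached with no contact. Closing the fingers.

Request:
step_arm(twist=[[0, 0, 0], [0, 0, 0], [0, 0, 0], [0, 0, 0], [0, 0, 0], [0, 0, 0]], xyz=[[0, 0, 0], [0, 0, 0], [0, 0, 0], [0, 0, 0], [0, 0, 0], [0, 0, 0]], hand=[0.045, 0.04, 0.035, 0.035, 0.035, 0.035], newtons=80)

```text
clock: 9.07
tcp_pos: [0.5931, 0.0344, 0.1223]
tool_rot: [0.268, -0.066, 0.961, 0.018]
force: [-4.2, 0.1, 7.4]
grip_width: 0.509
gripper_force: 80.9
```

Run:
```python
from h import *
p,Rc=cur(); print(p,monitor.get_state()["force"])
up=-Rc.apply([0,0,1]); R=toolR(0)
a=p+up*.14
b=W((-.09,.095,.33))
plan([(a,Rc),(b,R),(np.array([*PL,.30]),toolR(0,PYAW)),(np.array([*PL,.15]),toolR(0,PYAW))],dmax=.045)
```

```text
[0.59305803 0.03438628 0.1222961 ] [-4.16162757  0.05285461  7.3647601 ]
[0.0, 0.0, 0.0] [-0.0, -0.0, -0.035]
[0.0, 0.0, 0.0] [-0.0, -0.0, -0.035]
[0.0, 0.0, 0.0] [0.0, 0.0, -0.035]
[0.0, 0.0, 0.0] [0.0, 0.0, -0.035]
-- [0.5214 0.0246 0.2421]
[-0.0, 7.8, 0.0] [-0.0128, 0.0009, -0.0179]
[-0.0, 7.8, 0.0] [-0.0102, 0.001, -0.0196]
[-0.0, 7.7, 0.0] [-0.0074, 0.0009, -0.0207]
[-0.0, 7.8, 0.0] [-0.0047, 0.001, -0.0215]
-- [0.5274 0.0294 0.33  ]
[-0.0, 0.0, -0.0] [0.0023, 0.0434, 0.0043]
[-0.0, 0.0, -0.0] [0.0024, 0.0434, 0.0042]
[-0.0, 0.0, -0.1] [0.0023, 0.0434, 0.0043]
[-0.0, 0.0, 0.0] [0.0022, 0.0433, 0.0042]
[-0.0, 0.0, 0.0] [0.0023, 0.0434, 0.0043]
[-0.0, 0.0, -0.0] [0.0022, 0.0434, 0.0042]
[-0.0, 0.0, -0.0] [0.0023, 0.0434, 0.0043]
-- [0.47  0.328 0.3  ]
[-0.0, 0.0, -0.0] [0.0, 0.0, 0.0375]
[-0.0, 0.0, -0.0] [0.0, 0.0001, 0.0375]
[-0.0, 0.0, -0.0] [0.0, -0.0, 0.0375]
[-0.0, 0.0, -0.0] [0.0, 0.0, 0.0375]
-- [0.47  0.328 0.15 ]
```

Request:
step_arm(twist=[[0, 0, 0], [0, 0, 0], [0, 0, 0], [0, 0, 0], [0, 0, 0], [0, 0, 0], [0, 0, 0], [0, 0, 0]], xyz=[[0, 0, -0.008], [0, 0, -0.012], [0, 0, -0.02], [0, 0, -0.02], [0, 0, -0.02], [0, 0, -0.02], [0, 0, -0.02], [0, 0, -0.02]], hand=[0.035, 0.035, 0.035, 0.035, 0.035, 0.035, 0.035, 0.035])

```text
clock: 10.07
tcp_pos: [0.5196, 0.0249, 0.2409]
tool_rot: [0.265, -0.066, 0.962, 0.018]
force: [1.3, -0.3, -3.7]
grip_width: 0.505
gripper_force: 82.1
```

Request:
step_arm(twist=[[0, 5.2, 0], [0, 5.2, 0], [0, 5.2, 0], [0, 5.2, 0], [0, 5.2, 0], [0, 5.1, 0], [0, 0, 0]], xyz=[[-0.009, 0.0006, -0.012], [-0.008, 0.0006, -0.012], [-0.007, 0.0006, -0.013], [-0.005, 0.0006, -0.014], [-0.004, 0.0006, -0.014], [-0.003, 0.0006, -0.014], [0, 0, 0]], hand=[0.035, 0.035, 0.035, 0.035, 0.035, 0.035, 0.035])

```text
clock: 10.95
tcp_pos: [0.531, 0.0296, 0.3283]
tool_rot: [-0.001, -0.068, 0.998, -0.0]
force: [-0.9, -0.4, -5.4]
grip_width: 0.506
gripper_force: 82.3
```

Request:
step_arm(twist=[[0, 0, 0], [0, 0, 0], [0, 0, 0], [0, 0, 0], [0, 0, 0], [0, 0, 0], [0, 0, 0], [0, 0, 0]], xyz=[[0.0025, 0.025, 0.002], [0.0025, 0.043, 0.0042], [0.0025, 0.0434, 0.0042], [0.0025, 0.0434, 0.0042], [0.0025, 0.0434, 0.0042], [0.0025, 0.0434, 0.0042], [0.0023, 0.037, 0.0042], [0.0015, 0.0245, 0.002]], hand=[0.035, 0.035, 0.035, 0.035, 0.035, 0.035, 0.035, 0.035])

```text
clock: 11.95
tcp_pos: [0.4693, 0.3282, 0.2981]
tool_rot: [-0.001, -0.069, 0.998, 0.0]
force: [-0.3, -0.8, -5.7]
grip_width: 0.503
gripper_force: 82.8
```

Request:
step_arm(twist=[[0, 0, 0], [0, 0, 0], [0, 0, 0], [0, 0, 0], [0, 0, 0]], xyz=[[0, 0, 0], [0, 0, 0.04], [0, 0, 0.04], [0, 0, 0.04], [0, 0, 0]], hand=[0.035, 0.035, 0.035, 0.035, 0.035])

```text
clock: 12.58
tcp_pos: [0.4692, 0.3256, 0.1767]
tool_rot: [-0.004, -0.068, 0.998, -0.001]
force: [-0.3, -0.8, -3.4]
grip_width: 0.504
gripper_force: 83.1
```

Run:
```python
from h import *
np.set_printoptions(precision=4,suppress=True)
p,R=cur(); print(p,R.as_matrix()[:,2])
u0=.106+0.0
o=[];P=[]
yaw=PYAW; c,s=np.cos(yaw),np.sin(yaw)
for n in("side","top"):
    q=imaging.snapshot(n); P.append(q); im=cv2.resize(q["img"][...,::-1].copy(),None,fx=3,fy=3,interpolation=cv2.INTER_CUBIC)
    def ln(a,b,col):
        l=[tuple(int(v) for v in (proj(q,x)+.5)*3) for x in(a,b)]; cv2.line(im,*l,col,1)
    def box(cx,cy,z,dx,dy,col):
        k=[np.array([cx+c*a-s*b,cy+s*a+c*b,z]) for a,b in((-dx,-dy),(dx,-dy),(dx,dy),(-dx,dy))]
        for i in range(4): ln(k[i],k[(i+1)%4],col)
    box(*PL,.03,.075,.0475,(0,200,0)); box(p[0],p[1],p[2]-.106,.035,.022,(255,0,255)); box(p[0],p[1],p[2]+.054,.035,.022,(255,0,255))
    o.append(im[510:930,460:850])
cv2.imwrite("pics/abv.png",np.hstack(o))
for t in("red_center","red_lip"):
    r=[imaging.spot_point(q,t) for q in P]; print(t,[[np.round(x["position"]).tolist() for x in q[:4]] for q in r])
X=np.r_[p[:2],p[2]-.026]; print([proj(q,X) for q in P])
```

```text
[0.4692 0.3256 0.1767] [-0.0074 -0.0027 -1.    ]
red_center [[[272.0, 181.0], [320.0, 310.0], [360.0, 206.0]], [[270.0, 151.0], [189.0, 257.0]]]
red_lip [[[262.0, 149.0], [310.0, 297.0], [395.0, 202.0]], [[303.0, 301.0], [178.0, 275.0], [262.0, 132.0]]]
[array([181.9381, 267.806 ]), array([189.8369, 259.5427])]
```

View pics/abv.png

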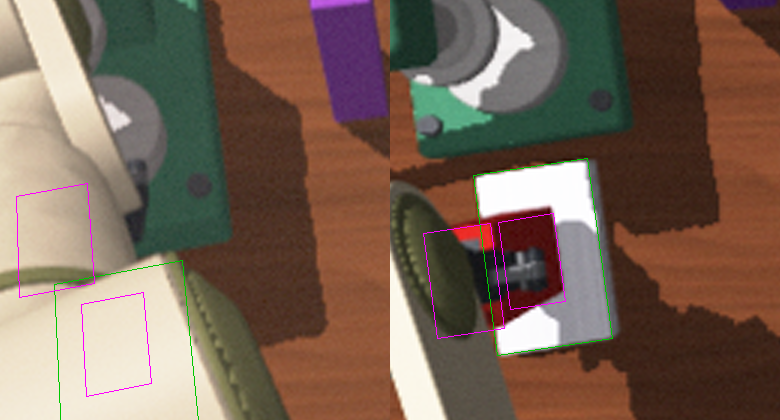

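The plate overlay (green) matches the plate. The predicted case foot (magenta) matches the dark red side face ending at (563,298) in the right half. The case is upright and centred within a few mm, so I lower it.

Request:
step_arm(twist=[[0, 0, 0], [0, 0, 0], [0, 0, 0], [0, 0, 0], [0, 0, 0]], xyz=[[0, 0.001, 0.012], [0, 0.001, 0.012], [0, 0, 0.007], [0, 0, 0.002], [0, 0, 0]], hand=[0.035, 0.035, 0.035, 0.035, 0.035])

```text
clock: 13.5
tcp_pos: [0.4705, 0.3293, 0.1461]
tool_rot: [-0.001, -0.068, 0.998, -0.0]
force: [-0.7, 0.2, -4.8]
grip_width: 0.504
gripper_force: 83.5
```

Request:
step_arm(twist=[[0, 0, 0], [0, 0, 0], [0, 0, 0]], xyz=[[0, 0, 0.0015], [0, 0, 0.0015], [0, 0, 0]], hand=[0.035, 0.035, 0.035])

```text
clock: 13.88
tcp_pos: [0.4703, 0.3292, 0.143]
tool_rot: [-0.001, -0.068, 0.998, -0.0]
force: [-0.1, -0.2, -4.0]
grip_width: 0.503
gripper_force: 83.5
```

Request:
step_arm(twist=[[0, 0, 0], [0, 0, 0], [0, 0, 0], [0, 0, 0]], xyz=[[0, 0, 0.0015], [0, 0, 0.0015], [0, 0, 0.001], [0, 0, 0]], hand=[0.035, 0.035, 0.035, 0.035])

```text
clock: 14.38
tcp_pos: [0.4711, 0.3294, 0.1416]
tool_rot: [0.001, -0.068, 0.998, 0.0]
force: [-1.7, -1.2, 13.7]
grip_width: 0.504
gripper_force: 86.0
```

Request:
step_arm(twist=[[0, 0, 0], [0, 0, 0], [0, 0, 0]], xyz=[[0, 0, 0.001], [0, 0, 0.001], [0, 0, 0]], hand=[0.035, 0.035, 0.035])

```text
clock: 14.75
tcp_pos: [0.4727, 0.3298, 0.1412]
tool_rot: [0.004, -0.068, 0.998, 0.001]
force: [1.2, -1.9, 21.4]
grip_width: 0.507
gripper_force: 86.3
```

Contact with the plate. I ease the pressure, then release.

Request:
step_arm(twist=[[0, 0, 0], [0, 0, 0], [0, 0, 0], [0, 0, 0], [0, 0, 0], [0, 0, 0]], xyz=[[0, 0, -0.0015], [0, 0, -0.001], [0, 0, 0], [0, 0, 0], [0, 0, 0], [0, 0, 0]], hand=[0.035, 0.035, 0.035, 0.05, 0.066, 0.066], newtons=25)

```text
clock: 15.5
tcp_pos: [0.4701, 0.3292, 0.1392]
tool_rot: [-0.001, -0.068, 0.998, -0.0]
force: [-0.3, -0.8, 0.8]
grip_width: 0.773
gripper_force: 0.0
```

Request:
step_arm(twist=[[0, 0, 0], [0, 0, 0], [0, 0, 0], [0, 0, 0], [0, 0, 0], [0, 0, 0], [0, 0, 0]], xyz=[[0, 0, -0.01], [0, 0, -0.03], [0, 0, -0.04], [0, 0, -0.04], [0, -0.04, -0.03], [0, -0.05, 0], [0, -0.05, 0]], hand=[0.066, 0.066, 0.066, 0.066, 0.066, 0.066, 0.066])

```text
clock: 16.38
tcp_pos: [0.4896, 0.1893, 0.2906]
tool_rot: [-0.0, -0.068, 0.998, -0.0]
force: [1.0, 0.1, -0.0]
grip_width: 0.775
gripper_force: 0.0
```

Request:
step_arm(twist=[[0, 0, 0], [0, 0, 0], [0, 0, 0], [0, 0, 0]], xyz=[[0.04, -0.05, 0], [0.04, -0.05, 0], [0.03, -0.03, 0], [0, 0, 0]], hand=[0.066, 0.066, 0.066, 0.066])

```text
clock: 16.88
tcp_pos: [0.3988, 0.0481, 0.2907]
tool_rot: [-0.0, -0.066, 0.998, -0.0]
force: [0.0, -0.1, -0.5]
grip_width: 0.773
gripper_force: 0.0
```

Run:
```python
from h import *
o=[];c,s=np.cos(PYAW),np.sin(PYAW)
for n in("side","top"):
    q=imaging.snapshot(n); im=cv2.resize(q["img"][...,::-1].copy(),None,fx=2,fy=2,interpolation=cv2.INTER_CUBIC)
    for z in(.03,.19):
        k=[np.array([PL[0]+c*a-s*b,PL[1]+s*a+c*b,z]) for a,b in((-.035,-.022),(.035,-.022),(.035,.022),(-.035,.022))]
        cv2.polylines(im,[np.int32([(proj(q,x)+.5)*2 for x in k])],True,(255,0,255),1)
    o.append(im[230:680,300:690])
cv2.imwrite("pics/end.png",np.hstack(o))
```

```text
(no output)
```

View pics/end.png

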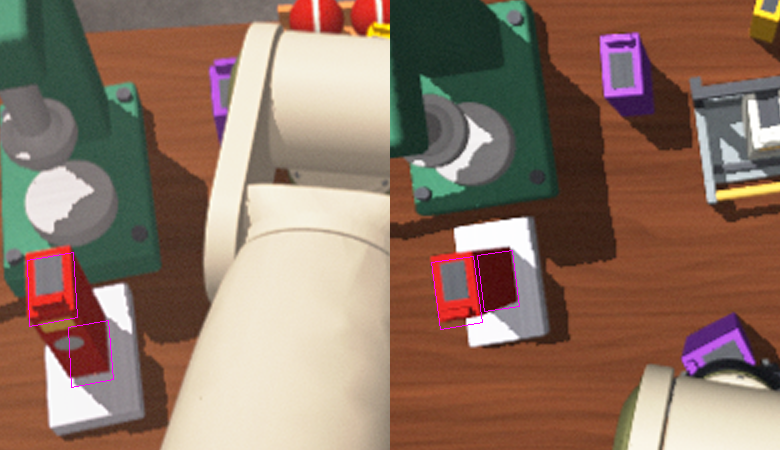

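The red case stands upright on the plate, about 6 mm beyond centre, with its base near (500,280) in the right half. Before handing in, I check that the other four haven't moved.

Run:
```python
from h import *
p=imaging.snapshot("top")
for t in("white_case","green_case","yellow_case","blue_case"): print(t,[np.round(x["position"]).tolist() for x in imaging.spot_point(p,t)[:4]])
cv2.imwrite("pics/fin.png",cv2.resize(p["img"][120:230,280:430,::-1],None,fx=4,fy=4,interpolation=cv2.INTER_CUBIC))
```

```text
white_case [[337.0, 178.0]]
green_case [[353.0, 176.0]]
yellow_case [[418.0, 130.0], [371.0, 175.0], [338.0, 125.0]]
blue_case []
```

View pics/fin.png

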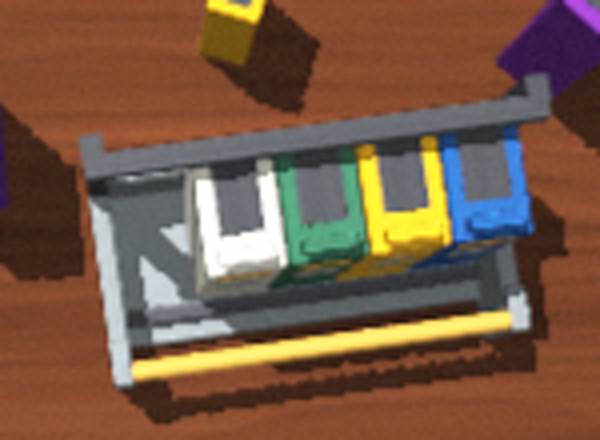

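All four cases (white, green, yellow, blue) still stand in their slots, from (240,220) to (485,180) in the crop.

```bash
python3 -c "
from cell import job
print(job.job_done())"
```

```text
the job is handed in; nothing more can be done
None
```

The red case was tipped onto the brass bar, lifted out and let go upright on the loading plate, about 6 mm off centre. The other four cases still stand in the rack. The job is handed in, and no verdict came back.

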